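Start the drying timers in printing order

TASK

The prints are on the drying rack, so start their timers in printing order: press down the button of the yellow timer first, then the red, then the blue, each lightly with closed fingertips until it is fully down. Press the timers where they stand, without lifting, tipping or shifting them, and leave the green timer, the ink jar, the white tub and the roll of tape alone.

Things in the scene. Friction and masses are not known exactly. Their poses are not given: they have to be found in the camera images.
- yellow_timer: The yellow drying timer: a loose white flat box, 84 (x) by 62 (y) by 32 mm high, 0.18 kg or so, on rubber feet, with one round yellow button and a dark display on top. Origin: centre of its underside; z up; the button's axis is at x = +14 mm, y = 0; the display (44 by 22 mm) is centred at x = -26 mm.
- yellow_button_top (a point): Centre of the flat top of the yellow button: 40 mm across, 12 mm above the box, so 44 mm above the table while up; it moves down with the button and its soft cap. Fingertips about 9 mm below its starting height bring the button fully down; 2 mm more does no harm (5 to 8 N).
- yellow_button (a joint): How far the yellow button is down: 0 = up (as at the start), 0.007 m = fully down, at its stop. It takes about 3.5 N and stays where it is left. Its soft rubber cap gives 0.45 mm per newton, up to 5 mm, and springs back.
- red_timer: The red drying timer: a loose white flat box, 84 (x) by 62 (y) by 32 mm high, 0.18 kg or so, on rubber feet, with one round red button and a dark display on top. Origin: centre of its underside; z up; the button's axis is at x = +14 mm, y = 0; the display (44 by 22 mm) is centred at x = -26 mm.
- red_button_top (a point): Centre of the flat top of the red button: 40 mm across, 12 mm above the box, so 44 mm above the table while up; it moves down with the button and its soft cap. Fingertips about 9 mm below its starting height bring the button fully down; 2 mm more does no harm (5 to 8 N).
- red_button (a joint): How far the red button is down: 0 = up (as at the start), 0.007 m = fully down, at its stop. It takes about 3.5 N and stays where it is left. Its soft rubber cap gives 0.45 mm per newton, up to 5 mm, and springs back.
- blue_timer: The blue drying timer: a loose white flat box, 84 (x) by 62 (y) by 32 mm high, 0.18 kg or so, on rubber feet, with one round blue button and a dark display on top. Origin: centre of its underside; z up; the button's axis is at x = +14 mm, y = 0; the display (44 by 22 mm) is centred at x = -26 mm.
- blue_button_top (a point): Centre of the flat top of the blue button: 40 mm across, 12 mm above the box, so 44 mm above the table while up; it moves down with the button and its soft cap. Fingertips about 9 mm below its starting height bring the button fully down; 2 mm more does no harm (5 to 8 N).
- blue_button (a joint): How far the blue button is down: 0 = up (as at the start), 0.007 m = fully down, at its stop. It takes about 3.5 N and stays where it is left. Its soft rubber cap gives 0.45 mm per newton, up to 5 mm, and springs back.
- green_timer: The green drying timer: a loose white flat box, 84 (x) by 62 (y) by 32 mm high, 0.18 kg or so, on rubber feet, with one round green button and a dark display on top. Origin: centre of its underside; z up; the button's axis is at x = +14 mm, y = 0; the display (44 by 22 mm) is centred at x = -26 mm.
- green_button_top (a point): Centre of the flat top of the green button: 40 mm across, 12 mm above the box, so 44 mm above the table while up; it moves down with the button and its soft cap. Fingertips about 9 mm below its starting height bring the button fully down; 2 mm more does no harm (5 to 8 N).
- green_button (a joint): How far the green button is down: 0 = up (as at the start), 0.007 m = fully down, at its stop. It takes about 3.5 N and stays where it is left. Its soft rubber cap gives 0.45 mm per newton, up to 5 mm, and springs back.
- ink_jar: Loose round jar of brown-red ink with a white lid, 70 mm across, 85 mm high; origin: centre of its underside. A bystander.
- white_tub: Loose empty white plastic tub, 72 mm across the rim, 60 mm high; origin: centre of its underside. A bystander.
- tape_roll: Loose roll of tan masking tape lying flat: a ring 80 mm across, hole 60 mm, 25 mm high; origin: centre of its underside. A bystander.

How it is judged (in metres and radians):
On the way, in this order (a step that is already met when the one before it is completed fails the run):
1. the yellow timer's button is down (more than 4.5 of its 7 mm) (value of joint yellow_button above 0.0045 m), for 0.1 s.
2. the red timer's button is down (more than 4.5 of its 7 mm) (value of joint red_button above 0.0045 m), for 0.1 s.
3. the blue timer's button is down (more than 4.5 of its 7 mm) (value of joint blue_button above 0.0045 m), for 0.1 s.
At the end, for the whole second after the job is handed in: The yellow, red and blue buttons are more than 4.5 mm down and the green one less than 2 mm; all four timers stand level (within 0.1 rad), at rest and within 25 mm of where they started; jar, tub and tape roll are within 30 mm of where they started (value of joint each of yellow_button, red_button, blue_button above 0.0045 m and value of joint green_button below 0.002 m and distance of each of yellow_timer, red_timer, blue_timer, green_timer from where it was at the start of the episode below 0.025 m and angle between each of yellow_timer, red_timer, blue_timer, green_timer's own z axis and vertical below 0.1 rad and linear speed of each of yellow_timer, red_timer, blue_timer, green_timer below 0.02 m/s and distance of each of ink_jar, white_tub, tape_roll from where it was at the start of the episode below 0.03 m); the robot touches nothing.
It fails at once if a timer is pressed hard (over 20 N) (contact force between any of the fingers, the arm and yellow_timer above 20 N or contact force between any of the fingers, the arm and red_timer above 20 N or contact force between any of the fingers, the arm and blue_timer above 20 N or contact force between any of the fingers, the arm and green_timer above 20 N).
It fails at once if the green timer's button is pressed (2 mm or more) (value of joint green_button above 0.002 m).
It fails at once if a timer is lifted (12 mm), tipped (0.25 rad) or shifted (25 mm) (height (world z) of any of yellow_timer, red_timer, blue_timer, green_timer above 0.012 m or angle between any of yellow_timer, red_timer, blue_timer, green_timer's own z axis and vertical above 0.25 rad or distance of any of yellow_timer, red_timer, blue_timer, green_timer from where it was at the start of the episode above 0.025 m).
It fails at once if the ink jar, white tub or tape roll is moved (30 mm) (distance of any of ink_jar, white_tub, tape_roll from where it was at the start of the episode above 0.03 m).
It also fails if it takes over 51 s, if anything falls off the work surface, if the arm or the gripper's body presses on something with over 40 N, if the wrist force passes 120 N, or if a joint passes its speed limit or range.

ROBOT

A 6-joint arm with a two-finger parallel gripper is mounted at the origin on the work surface. World frame = base frame: x ahead of the robot, y to its left, z up, the work surface at z = 0. Lengths are in m, angles in degrees, forces in N, time in s.
With the tool pointing down it reaches from about 0.35 to 0.875 m from the base axis. Payload 4.2 kg.
Tool frame: the origin (TCP) lies midway between the tips of the shut fingers; the grasp point (between the pads) lies 19 mm behind it; z points along the fingers, y is the line along which they close (so a half turn about z gives the same grasp; the last joint's range is limited). The gripper opens to 87 mm and grips with 3 to 60 N. Pads are 19 mm wide; open, the fingers measure 117 mm over their backs; the gripper's body (75 mm by 190 mm) begins 51 mm behind the grasp point.
Start: joints at [91.593, 22.042, 0.453, 0, -68.411, -14.817], TCP at [0.143, 0.608, 0.195] pointing down, gripper open.
Joint ranges: [-179.83, 179.83], [-69.29, 118.12], [-61.27, 80.66], [-181.25, 117.63], [-171.15, -9.14], [-177.46, 177.46]. Speed limits (degrees/s): [159.86, 159.86, 180, 180, 180, 180].

INTERFACE

Orientations are given as [roll, pitch, yaw] about the fixed x, y, z axes, in that order (R = Rz(yaw) Ry(pitch) Rx(roll)).
In Python, from workcell import env gives the robot as it stands. The module is installed in compiled form; this text tells all that it offers. Calls block until the motion is done:
- env.goto(position, orientation): joint-space move of the TCP to a pose.
- env.move_straight(position, rotation=None, rate=0.15, force_limit=None): straight line of the TCP; rotation=None keeps the orientation; rate is the mean speed in m/s. With force_limit (N) it stops when the force on the tool has changed by that much, and returns True; else False.
- env.set_joints(angles): joint-space move.
- env.gripper_to(opening, grasp_force=None): opening from 0.0 (shut) to 1.0 (fully open); grasp_force is the grip in N (None keeps the last); returns when the fingers have stopped.
- env.dwell(seconds).
- env.inverse_kinematics(position, orientation): joint angles nearest the present ones, or None.
- env.read_state(): the state.
- env.grab_frame(name): name is "scene" or "side" or "wrist"; returns a dict with "image" (384x512x3 uint8, blue, green, red), "fx", "fy", "cx", "cy" (pixels), "position" and "orientation" of the camera in the world. Camera axes: x right, y up, looking along -z (the intrinsics and any distortion apply to the point x, -y, -z); pixel columns grow to the right and rows downward; lengths in m; the calibration is good to about 2 mm. A picture is of the moment at which its call begins. There is no depth.
A pose or a line that the arm cannot do raises env.Unreachable and nothing moves.
- env.close_job(): hands the job in; it is judged then, once.
Trained networks look in a picture, given as the dict that the camera call returned (one of the last four; its "shot" number tells which), for a name from the list of things; names that differ only in an ending like _2 or _b are one class to them, and where a whole thing is asked for, a point or a joint stands for the part that bears it (a point fixed in the world has none). Each returns a list of dicts, best first, with "score" (0 to 1); they miss things now and then, are a little off and sometimes report something else, mostly with a low value. They report only what shows in the picture. A call takes as long as a camera call.
- env.search_frame(picture, thing): "xyz" ([x, y, z] in m, in world coordinates, good to about 4 mm: the middle of the surface that is visible of it).
- env.trace(picture, thing): "mask" (384x512 bool, what is visible of it).
The state is a dict: "clock": time; "joint_positions": joint angles; "qvel": joint speeds; "joint_torque": joint torques, N m; "position": TCP position; "tool_rot": TCP orientation; "force": force on the tool from outside, world axes, zero at the start; "wrist_torque": the same for the moment, N m; "opening": opening from 0.0 (shut) to 1.0 (fully open); "finger_force": force on a finger pad.
Only numpy, scipy, OpenCV 4.12 (cv2) and the standard library are available. Lean on these libraries where they do the work, as an engineer would, in place of code of your own. Each camera call takes 0.05 s, during which the arm holds its last target. There are 200 camera calls.

## Working session

There is one attempt and no reset: what is moved stays moved. The work goes in short steps, each a Python script; the robot and the scene stay as the last script left them, time stands still between calls to the robot, and variables do not carry over. Pictures are saved under pics/ and viewed, at most 10 in all, crops included, and the job is handed in when it is done.

```bash
mkdir -p pics
cat > m.py <<'E'
from workcell import env
import cv2, numpy as np
from scipy.spatial.transform import Rotation as R
def pix2plane(f,u,v,z):
    # pinhole ray through pixel, cut with world plane at height z
    d=np.array([(u-f["cx"])/f["fx"],-(v-f["cy"])/f["fy"],-1.0])
    o=np.array(f["orientation"]); 
    M=R.from_euler('xyz',o,degrees=True).as_matrix() if o.shape==(3,) else o
    d=M@d; p=np.array(f["position"]); return p+d*(z-p[2])/d[2]
E
python3 - <<'E'
from m import *
ims=[]
for c in ("scene","side"):
    f=env.grab_frame(c); ims.append(f["image"])
    print(c,{k:v for k,v in f.items() if k!="image"})
    for t in ("yellow","red","blue","green"):
        for s in env.search_frame(f,t+"_button_top")[:2]: print(t,np.round(s["xyz"],3),round(s["score"],2))
        for s in env.trace(f,t+"_button_top")[:1]:
            v,u=np.nonzero(s["mask"]); print("  mask",u.size,u.mean().round(),v.mean().round(),s["score"])
    for t in ("ink_jar","white_tub","tape_roll"):
        for s in env.search_frame(f,t)[:1]: print(t,np.round(s["xyz"],3),round(s["score"],2))
    cv2.imwrite(f"pics/{c}.png",f["image"])
s=env.read_state();print(s["clock"],s["tool_rot"],s["position"])
E
```

```text
scene {'fx': 399.5188531030323, 'fy': 399.5188531030323, 'cx': 253.27033177826155, 'cy': 186.76225854901986, 'position': array([1.08600308, 0.17486766, 0.85675996]), 'orientation': array([ 32.71449582,   0.50200525, 106.27137069]), 'shot': 1}
yellow [ 0.575 -0.262  0.044] 0.67
yellow [ 0.576 -0.257  0.033] 0.44
  mask 183 149.0 158.0 0.49
red [ 0.578 -0.099  0.044] 0.75
red [0.49  0.083 0.034] 0.72
  mask 193 207.0 174.0 0.66
blue [0.46  0.323 0.044] 0.77
  mask 195 384.0 174.0 0.59
green [ 0.576 -0.259  0.044] 0.6
green [0.492 0.084 0.046] 0.57
  mask 171 287.0 163.0 0.58
white_tub [ 0.576 -0.262  0.045] 0.66
tape_roll [ 0.693 -0.153  0.026] 0.88
side {'fx': 361.5359617720311, 'fy': 361.5359617720311, 'cx': 257.7607777561524, 'cy': 196.95050933706193, 'position': array([0.50837335, 0.58628088, 0.5374986 ]), 'orientation': array([  50.3178161 ,   -0.75405206, -173.66231306]), 'shot': 2}
yellow [ 0.575 -0.251  0.043] 0.41
  mask 1377 205.0 190.0 0.67
red [ 0.574 -0.096  0.043] 0.48
blue [0.457 0.323 0.046] 0.94
  mask 635 309.0 350.0 0.64
green [0.486 0.089 0.045] 0.52
green [0.455 0.323 0.048] 0.43
  mask 289 293.0 230.0 0.55
ink_jar [0.485 0.091 0.045] 0.64
white_tub [0.715 0.172 0.036] 0.69
tape_roll [ 0.678 -0.166  0.02 ] 0.74
1.2 [ 1.79999560e+02  1.00128018e-03 -1.32257361e+01] [0.14293445 0.60841674 0.19464369]
```

View pics/scene.png

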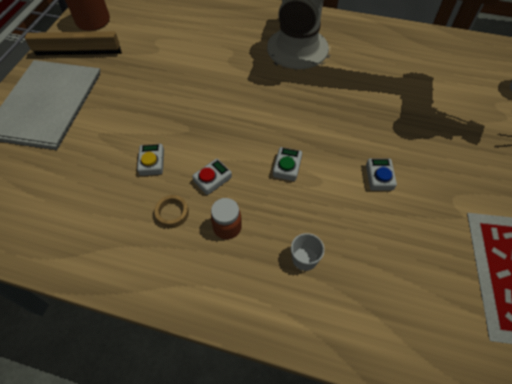

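View pics/side.png

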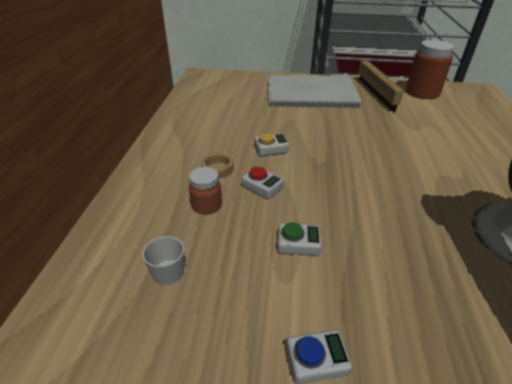

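The scene picture shows the yellow button at (149,158), red at (207,175), green at (287,163) and blue at (384,174). The jar stands at (226,215), beside red. The networks agree on these. Next I'll refine by colour centroid in both views, then move above yellow and check with the wrist camera.

```bash
cat >> m.py <<'E'
HUE={"yellow":(18,35),"red":(0,8),"blue":(105,130),"green":(60,90)}
def button(f,name,guess,rad=0.04):
    """position of the coloured button top nearest guess (world xy), z=0.044"""
    hsv=cv2.cvtColor(f["image"],cv2.COLOR_BGR2HSV); lo,hi=HUE[name]
    m=cv2.inRange(hsv,(lo,140,60),(hi,255,255))
    if name=="red": m|=cv2.inRange(hsv,(172,140,60),(180,255,255))
    n,_,st,c=cv2.connectedComponentsWithStats(m)
    best=[(st[i,4],pix2plane(f,*c[i],0.042),c[i]) for i in range(1,n) if st[i,4]>25]
    best=[b for b in best if np.hypot(*(b[1][:2]-guess))<rad]
    return max(best,key=lambda b:b[0]) if best else None
G={"yellow":(.575,-.258),"red":(.576,-.098),"blue":(.459,.323),"green":(.489,.086)}
E
python3 - <<'E'
from m import *
for c in ("scene","side"):
    f=env.grab_frame(c)
    for n in G: print(c,n,button(f,n,G[n]))
env.gripper_to(0.0,10)
q=env.inverse_kinematics([.575,-.258,.16],[180,0,0]); print(q)
env.goto([.575,-.258,.16],[180,0,0])
f=env.grab_frame("wrist"); cv2.imwrite("pics/w1.png",f["image"])
print(button(f,"yellow",G["yellow"]),f["position"],f["orientation"],f["fx"])
for s in env.search_frame(f,"yellow_button_top")[:2]: print(s)
s=env.read_state();print(s["clock"],s["position"],s["force"],s["opening"])
E
```

```text
scene yellow (np.int32(168), array([ 0.57600105, -0.25940721,  0.042     ]), array([148.53571429, 158.23809524]))
scene red (np.int32(164), array([ 0.58154156, -0.10010739,  0.042     ]), array([206.65853659, 174.10365854]))
scene blue (np.int32(146), array([0.45873752, 0.32075209, 0.042     ]), array([384.04794521, 173.23287671]))
scene green (np.int32(113), array([0.49154471, 0.0821266 , 0.042     ]), array([286.84955752, 162.15929204]))
side yellow (np.int32(107), array([ 0.57319858, -0.25705116,  0.042     ]), array([266.03738318, 137.82242991]))
side red (np.int32(164), array([ 0.57820119, -0.0973948 ,  0.042     ]), array([257.56707317, 172.38414634]))
side blue (np.int32(594), array([0.45668318, 0.32263274, 0.042     ]), array([309.74410774, 350.50505051]))
side green None
[-9.47738034e+00  2.39539841e+01 -1.68072822e+00  2.54444375e-14
 -6.43652877e+01  9.94773803e+01]
(np.int32(1255), array([ 0.57455606, -0.26120581,  0.042     ]), array([256.59043825, 179.90039841])) [ 0.64937209 -0.25671905  0.34915848] [-1.57411454e+01  1.91895403e-02 -9.00029467e+01] 324.05839265853865
{'xyz': [0.5768, -0.2598, 0.0384], 'score': 0.77}
6.3083 [ 0.57527442 -0.25744263  0.16000836] [ 0.03047275  0.61269559 -0.00163744] 0.002984180810348658
```

View pics/w1.png

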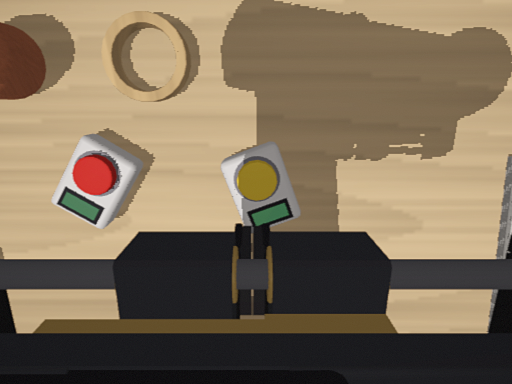

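The wrist view shows the yellow button at (257,180). All three cameras agree to about 3 mm, so I'm pressing it now.

```bash
cat >> m.py <<'E'
def press(x,y):
    env.move_straight([x,y,.055],rate=.12)
    hit=env.move_straight([x,y,.034],rate=.02,force_limit=9)
    env.dwell(.2); s=env.read_state(); print("press",hit,s["position"],s["force"],s["clock"])
    env.move_straight([x,y,.16],rate=.12); print(env.read_state()["force"])
E
python3 - <<'E'
from m import *
press(.575,-.260)
f=env.grab_frame("wrist"); cv2.imwrite("pics/w2.png",f["image"])
print(button(f,"yellow",G["yellow"]))
env.goto([.579,-.099,.16],[180,0,0])
f=env.grab_frame("wrist"); print(button(f,"red",G["red"]))
cv2.imwrite("pics/w3.png",f["image"])
E
```

```text
press False [ 0.57508493 -0.26003344  0.03415884] [-0.27573081 -0.07596613  0.19966236] 8.7333
[-0.28716236 -0.43510742 -1.17406223]
(np.int32(1267), array([ 0.57460327, -0.26123027,  0.042     ]), array([254.21625888, 178.92501973]))
(np.int32(1254), array([ 0.57989683, -0.10099699,  0.042     ]), array([255.13317384, 178.1738437 ]))
```

View pics/w2.png

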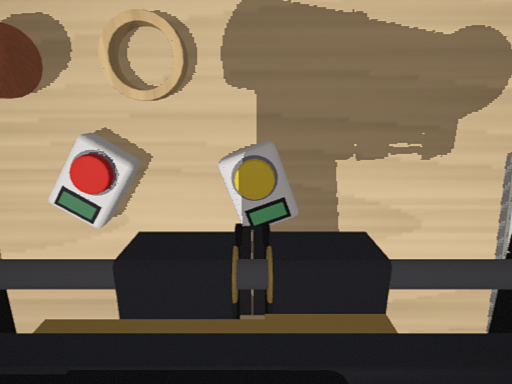

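Force at the bottom was only about 1 N, and in the wrist picture the button at (254,179) looks unchanged. It may not have been pressed. I'll go back over yellow and step down, reading the force and taking a side view at the bottom.

Run:
```python
from m import *
f=env.grab_frame("side"); print(button(f,"yellow",G["yellow"]))
x,y=.575,-.260
env.goto([x,y,.10],[180,0,0])
f=env.grab_frame("wrist"); print(button(f,"yellow",G["yellow"]))
env.move_straight([x,y,.055],rate=.1); env.dwell(.2)
s=env.read_state(); f0=s["force"]; print(s["position"],f0)
for z in (.046,.042,.038,.034):
    h=env.move_straight([x,y,z],rate=.03,force_limit=9); env.dwell(.15)
    s=env.read_state(); print(h,s["position"],s["force"]-f0)
    if h: break
f=env.grab_frame("side"); i=f["image"][80:200,200:340]; 
cv2.imwrite("pics/s2.png",cv2.resize(i,None,fx=5,fy=5,interpolation=cv2.INTER_CUBIC))
print(s["clock"],s["opening"])
```

```text
(np.int32(108), array([ 0.57303781, -0.25691784,  0.042     ]), array([266.09259259, 137.85185185]))
(np.int32(1889), array([ 0.57497781, -0.26111672,  0.042     ]), array([252.96770778, 196.64902065]))
[ 0.57565379 -0.26005627  0.05594188] [ 0.05985528  0.42528663 -0.21876123]
False [ 0.57510643 -0.26006639  0.04607749] [ 0.35406226 -0.40254975  0.36058395]
False [ 0.57507771 -0.26000293  0.04202277] [ 0.08075334 -0.23125646 -0.48852261]
False [ 0.575029   -0.26001606  0.03799427] [ 0.01245385 -1.13591619  0.29309717]
False [ 0.57504397 -0.26002189  0.03400013] [0.14026638 0.1455735  0.2756335 ]
14.2417 0.006320467328729567
```

View pics/s2.png

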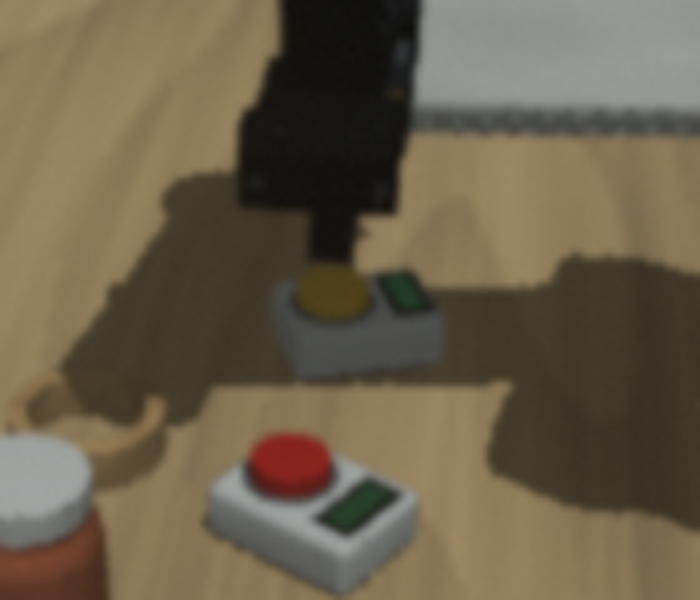

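The side crop shows the fingertip ending at about (332,262), with the whole yellow button visible in front of it. So the tip isn't where the state says it is, either higher or farther back. I'll take a scene crop with the projected TCP marked to tell which.

```bash
cat >> m.py <<'E'
def proj(f,p):
    c=R.from_euler('xyz',f["orientation"],degrees=True).inv().apply(np.array(p)-f["position"])
    return np.array([f["cx"]-f["fx"]*c[0]/c[2], f["cy"]+f["fy"]*c[1]/c[2]])
E
python3 - <<'E'
from m import *
p=env.read_state()["position"]; out=[]
for c,(u,v) in (("scene",(150,155)),("side",(266,140))):
    f=env.grab_frame(c); q=proj(f,p); u0,v0=u-30,v-35
    i=cv2.resize(f["image"][v0:v0+60,u0:u0+60],None,fx=6.6,fy=6.6,interpolation=cv2.INTER_CUBIC)
    i=cv2.convertScaleAbs(i,alpha=1.8,beta=20)
    k=((q-[u0,v0]+.5)*6.6).astype(int); cv2.drawMarker(i,tuple(int(a) for a in k),(255,0,255),0,14,1)
    print(c,q,[proj(f,p+d).round(1) for d in ([0,0,.01],[0,-.02,0],[.02,0,0])]); out.append(i)
cv2.imwrite("pics/both.png",np.hstack(out))
E
```

```text
scene [149.17850009 159.76070671] [array([148.3, 157.4]), array([142., 158.]), array([145.9, 165.9])]
side [265.37571283 139.79516767] [array([265.5, 136.5]), array([266.1, 136.1]), array([258. , 139.3])]
```

View pics/both.png

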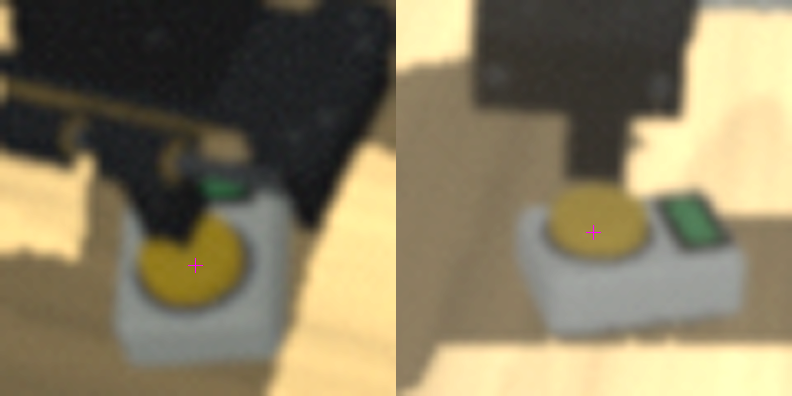

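The tip appears near scene crop (178,243) and side crop (595,185). Both lie 14–20 mm above the marked TCP, so the fingertips really sit about 15 mm higher than reported and have not touched the button. I'll step further down, guided by force.

```bash
cat >> m.py <<'E'
def fz(n=6):
    a=[]
    for _ in range(n): env.dwell(.02); a.append(env.read_state()["force"][2])
    return np.mean(a)
def step_press(x,y,z0,zmin,goal=5.5,base=None):
    """small steps down until the averaged force shows the button on its stop"""
    f0=fz() if base is None else base; z=z0
    while z>zmin:
        z-=.0015
        h=env.move_straight([x,y,z],rate=.03,force_limit=7)
        d=fz()-f0; print(h,round(z,4),env.read_state()["position"][2].round(4),d.round(2))
        if h or abs(d)>goal: break
    return z
E
python3 - <<'E'
from m import *
step_press(.575,-.26,.034,.011)
print(env.read_state()["clock"])
f=env.grab_frame("side"); cv2.imwrite("pics/s3.png",cv2.resize(f["image"][80:200,200:340],None,fx=5,fy=5,interpolation=cv2.INTER_CUBIC))
E
```

```text
False 0.0325 0.0325 0.42
False 0.031 0.031 0.3
False 0.0295 0.0295 0.08
False 0.028 0.028 0.2
False 0.0265 0.0265 -0.02
False 0.025 0.025 0.03
False 0.0235 0.0234 0.3
False 0.022 0.022 0.39
False 0.0205 0.0205 0.52
False 0.019 0.019 0.04
False 0.0175 0.0175 -0.2
False 0.016 0.0162 0.66
False 0.0145 0.0148 3.03
False 0.013 0.0131 3.53
False 0.0115 0.0115 3.17
False 0.01 0.01 2.77
20.0917
```

View pics/s3.png

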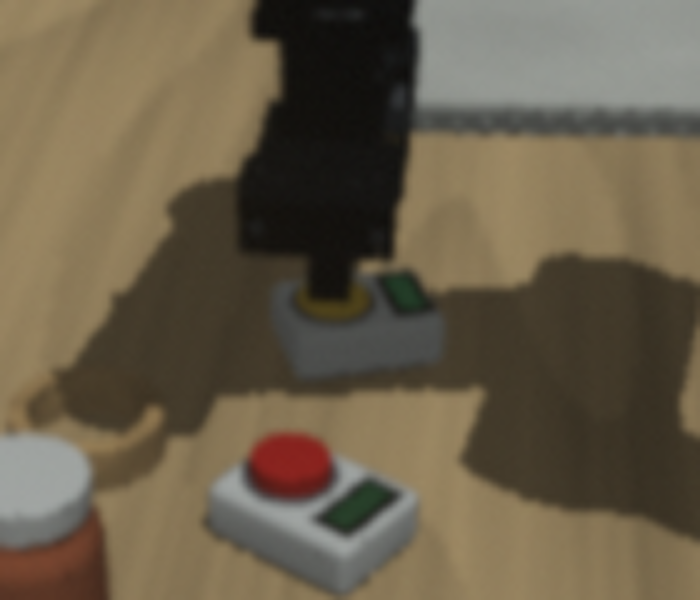

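The finger is now on the yellow button, with its tip at (332,295). Contact came at a reported z of about 0.0163 and the force is sliding at 3.3 N. I'll carry on to the stop.

Run:
```python
from m import *
step_press(.575,-.26,.010,.0045,goal=5.2,base=-.1)
env.move_straight([.575,-.26,.11],rate=.15)
f=env.grab_frame("wrist"); r=env.grab_frame("side"); print(button(f,"yellow",G["yellow"]),button(r,"yellow",G["yellow"]))
print(env.read_state()["clock"])
```

```text
False 0.0085 0.0086 2.77
False 0.007 0.0073 4.57
False 0.0055 0.0063 7.6
(np.int32(1634), array([ 0.57617576, -0.26106993,  0.042     ]), array([254.8249694 , 190.46695226])) (np.int32(72), array([ 0.57262917, -0.2498746 ,  0.042     ]), array([266.        , 139.20833333]))
22.1417
```

Force rose to 7.6 N at the stop, and the yellow button now shows lower in both views. Red is next, with one slow stroke and force-checked final steps.

```bash
cat >> m.py <<'E'
def full_press(x,y):
    env.move_straight([x,y,.024],rate=.12); b=fz(4)
    h=env.move_straight([x,y,.0095],rate=.03,force_limit=7); d=fz(4)-b
    print("mid",h,d.round(2))
    if not h and d<5: step_press(x,y,.0088,.0045,goal=5.0,base=b)
    env.move_straight([x,y,.11],rate=.15); print(env.read_state()["clock"])
E
python3 - <<'E'
from m import *
x,y=.5797,-.1005
env.goto([x,y,.11],[180,0,0])
print(button(env.grab_frame("wrist"),"red",G["red"]))
full_press(x,y)
f=env.grab_frame("wrist"); print(button(f,"red",G["red"])); cv2.imwrite("pics/w4.png",f["image"])
E
```

```text
(np.int32(1750), array([ 0.58033858, -0.10106969,  0.042     ]), array([254.01028571, 192.47428571]))
mid False 2.22
False 0.0073 0.0077 3.95
False 0.0058 0.0065 6.7
26.05
(np.int32(1631), array([ 0.58149161, -0.10101806,  0.042     ]), array([253.44328633, 189.69221337]))
```

View pics/w4.png

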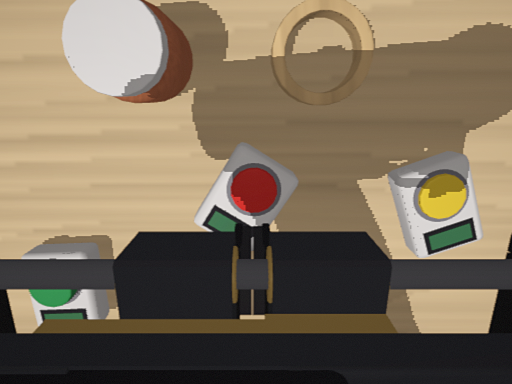

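Red at (253,190) and yellow at (441,196) are both down and undisturbed. On to blue.

Run:
```python
from m import *
x,y=.4580,.3220
env.move_straight([.5797,-.1005,.14],rate=.15)
env.goto([x,y,.12],[180,0,0])
b=button(env.grab_frame("wrist"),"blue",G["blue"]); print(b)
if b is not None and np.hypot(b[1][0]-x,b[1][1]-y)<.008: x,y=b[1][:2]
full_press(x,y)
f=env.grab_frame("wrist"); print(button(f,"blue",G["blue"])); s=env.grab_frame("scene")
cv2.imwrite("pics/w5.png",np.hstack([cv2.resize(f["image"],(400,300)),cv2.resize(s["image"][110:290,110:420],(400,300))]))
for n in G: print(n,button(s,n,G[n]))
```

```text
(np.int32(1607), array([0.45802662, 0.32074706, 0.042     ]), array([253.32358432, 190.51835719]))
mid False 1.13
False 0.0073 0.0077 3.85
False 0.0058 0.0065 6.17
31.375
(np.int32(1606), array([0.45943321, 0.32074557, 0.042     ]), array([251.29265255, 190.72665006]))
yellow (np.int32(147), array([ 0.57958116, -0.2568783 ,  0.042     ]), array([148.86394558, 159.54421769]))
red (np.int32(156), array([ 0.58469357, -0.09876089,  0.042     ]), array([206.73717949, 175.23717949]))
blue (np.int32(77), array([0.45601199, 0.3175095 , 0.042     ]), array([382.84415584, 172.06493506]))
green (np.int32(118), array([0.49214153, 0.08198099, 0.042     ]), array([286.73728814, 162.33050847]))
```

View pics/w5.png

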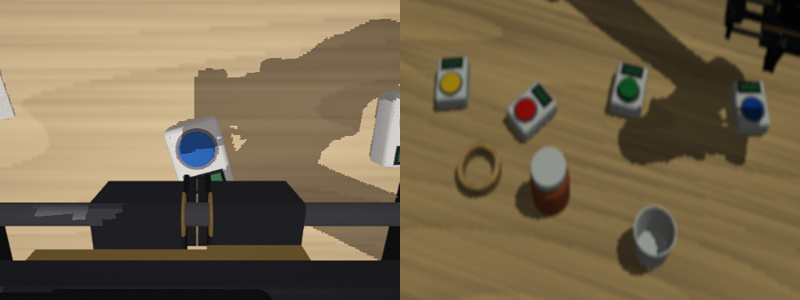

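Blue at (197,148) is down, showing the same apparent 1.4 mm shift as the other two. Green and the bystanders are unmoved and the arm is clear, so I'm handing in.

```bash
python3 -c "
from m import *
env.dwell(.3); print(env.close_job())"
```

```text
the job is handed in; nothing more can be done
None
```

I pressed the yellow, red and blue timers fully down in that order, at about 6–8 N each; the pictures show green, the jar, the tub and the tape where they were, and the job is handed in at about 32 s (the call returned no verdict).

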